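# Sauce pot by hand, boiled egg by tongs

## Robot

A 6-joint arm with a two-finger parallel gripper is mounted at the origin on a cart in front of the work surface, level with it; the furniture and walls round the work are solid. World frame = base frame: x ahead of the robot, y to its left, z up, the work surface at z = 0. Lengths are in m, angles in degrees, forces in N, time in s.
With the tool pointing down it reaches from about 0.3 to 0.75 m from the base axis. Payload 8.5 kg.
Tool frame: the origin (TCP) lies at the very end of the fingers, on their centre line; the grasp point (between the pads) lies 19 mm behind it; z points along the fingers, y is the line along which they close (so a half turn about z gives the same grasp; the last joint's range is limited). The gripper opens to 85 mm and grips with 20 to 120 N. Pads are 22 mm wide; open, the fingers measure 114 mm over their backs; the gripper's body (76 mm by 85 mm) begins 54 mm behind the grasp point. The pads swing forward as they close: fully open they stand 13 mm farther back than shut.
Start: joints at [62.951, 21.807, 74.336, -0, 83.858, -12.336], TCP at [0.14, 0.532, 0.231] pointing down, gripper open.
Joint ranges: [-178.18, 178.18], [-50.72, 133.34], [12.68, 142.11], [-81.47, 261.47], [9.98, 163.14], [-165.26, 165.26]. Speed limits (degrees/s): [136.94, 136.94, 180, 180, 180, 180].

## Interface

Orientations are given as a 3x3 rotation matrix whose columns are the frame's x, y, z axes.
In Python, from rig import env, optics, spotter gives the robot as it stands.
- The arm moves only by the shell command python3 -m crank 'ROWS' [FORCE]. ROWS is JSON, one flat list of numbers, 5 for each row, row after row: the finger opening in cm, from 0 to 8.54, then the shift along the tool's x, y, z in cm, then the turn about the tool's z in rad. A call has exactly 8 rows; each row shifts and turns the commanded pose from where the row before left it, along the tool's axes as they then stand; what a row does not reach is not made up. A row lasts 1/12 s, in which the tool goes at most 41.7 mm and 7.16 degrees, less where a joint would pass 70% of its speed; a pose out of reach is approached as far as the arm can. A call is refused whole if a number of a shift passes 4.17 or a number of a turn 0.125, either way. A call with a gripper value outside its range is refused whole. The fingers move at their own pace and stop on an object; FORCE is the grip in N (left out, the last holds). Time passes only in rows, so rows that do not move let the fingers close, or fill a call up. It gives the time, the measured TCP pose, the force, the opening and the grip force at its end, in the units of the state.
- env.observe(): the state, without advancing time (a new reading comes with each control period).
- optics.get_image(name): name is "scene" or "top" or "wrist"; returns a dict with "color" (480x640x3 uint8, red, green, blue), "intrinsics" (3x3 intrinsics, pixels), "pose" (4x4, takes a point from camera to world coordinates). Camera axes: x right, y up, looking along -z (the intrinsics and any distortion apply to the point x, -y, -z); pixel columns grow to the right and rows downward; lengths in m; the calibration is good to about 2 mm. A picture is of the moment at which its call begins. There is no depth.
- env.close_job(): hands the job in; it is judged then, once.
Trained networks look in a picture, given as the dict that the camera call returned (one of the last four; its "shot" number tells which), for a name from the list of things; names that differ only in an ending like _2 or _b are one class to them, and where a whole thing is asked for, a point or a joint stands for the part that bears it (a point fixed in the world has none). Each returns a list of dicts, best first, with "score" (0 to 1); they miss things now and then, are a little off and sometimes report something else, mostly with a low value. They report only what shows in the picture. A call takes as long as a camera call. They do not tell look-alikes from the thing itself.
- spotter.look_for(picture, query): "at" ([column, row] as shares, 0 to 1, of the picture: columns of its width, rows of its height, amid what is visible of it).
The state is a dict: "time_s": time; "q": joint angles; "qvel": joint speeds; "joint_efforts": joint torques, N m; "position": TCP position; "tool_rot": TCP orientation; "ft_force": force on the tool from outside, world axes, zero at the start; "wrist_torque": the same for the moment, N m; "grip_width": finger opening in m; "gripper_force": force on a finger pad.
Only numpy, scipy, OpenCV 4.12 (cv2) and the standard library are available. Lean on these libraries where they do the work, as an engineer would, in place of code of your own. Each camera call takes 0.05 s, during which the arm holds its last target. There are 200 camera calls.

## Task

Finish this meal tray: set the green sauce pot upright in the tray's front left compartment (as the robot sees it) and let go of it. Then pick up the kitchen tongs, close their cupped jaws on the brown egg in the rack, lift it out and hold it in the tongs about 10 cm up over the front right compartment, so that I can lay a paper liner under it; finish there, still squeezing the tongs with the egg up. Bare food is touched only with the tongs, never with the fingers; the white egg stays in its seat and the brown sauce pot where it is.

Things in the scene. Friction and masses are not known exactly. Their poses are not given: they have to be found in the camera images.
- green_pot: Portion pot of green sauce with a clear flat lid; round, 53 mm across the lid, 36 mm high, tapering below it; 50 g; loose. Origin at the centre of its underside, z up. It and the brown pot stand apart on the bench at the right; which is nearer varies.
- brown_pot: The same kind of pot with brown sauce (loose). Stays where it is.
- meal_tray: Stainless meal tray, fixed, 204 mm (its x) by 264 mm (its y), walls 22 mm high with a 7 mm rim outside, floor 3 mm thick. Origin at the centre of its underside; x away from the robot, y to the left. Two small compartments in front (-x), each 96 by 127 mm (y) inside, partitions 19 mm high; a long one behind holds a soup spoon.
- pot_place (a point): Centre of the floor of the front left compartment (3 mm above the bench): the green pot goes here.
- egg_place (a point): Centre of the floor of the front right compartment (3 mm above the bench): the egg is held above this.
- egg_rack: Flat steel egg-boiler rack, fixed, 70 mm (its x) by 244 mm (its y), a wire lug at each end, top 15 mm above the bench. Origin at the centre of its underside; x away from the robot, y to the left. Three seats in a row along y, 82 mm apart; the middle one is empty, which end seat holds the brown egg varies. A wall rises behind it.
- brown_egg: Brown boiled egg, loose, 58 g (varies), 57 mm high, 43.6 mm across at its widest, standing point down in a seat of the rack. Origin at its lower tip (about 5 mm above the bench), z along its length upward.
- brown_egg_waist (a point): Middle of the brown egg at its widest, 32 mm above its lower tip (about 37 mm above the bench in the rack): the height at which the jaws should close.
- tongs: Sprung steel kitchen tongs, black grip sleeves, 120 g, 260 mm long, 30 mm high, lying on edge: the two arms side by side, squeezed together horizontally. Origin on the underside midway between the sleeves; x runs along the tongs to the jaws, y across (squeezing direction), z up. Hinge end at x = -147 mm, jaws' centre at +112 mm.
- tongs_grip (a point): Point midway between the two sleeves, 15 mm above the tongs' underside: grip the sleeves from both sides here. The sleeves are 30 mm high (centred at this height), run 42 mm to either side along x, and measure 63 mm over their outer faces when relaxed.
- tongs_jaws (a point): Point midway between the two jaws, 112 mm from tongs_grip along the tongs' x, at the same height. The jaws are shallow round dishes, 29 mm across, facing each other; relaxed, the free gap between their rims is about 80 mm (over their backs about 94 mm).
- tongs_left (a joint): Closing angle of the left arm (the right mirrors it): 0 sprung open, about 0.09 on the egg, 0.165 closed on nothing. Width over the sleeves: 63 mm at 0, 41 on the egg. The arms push back with 3 N each when open, 10 N on the egg; a 20 to 30 N squeeze holds the egg. Squeezed to 53 mm the tongs can be carried, jaw gap then 58 mm.
- white_egg: White egg of the same size, in the seat at the other end (loose). Origin at its lower tip. Stays there.
Not all that is in view belongs to the job. Leave any yellow look-alike of the green_pot alone.

How it is judged:
By the outcome, as a careful person would: the job done as asked, in the order asked, and still so for the second after the job is handed in, while the arm keeps its last pose, push and grip.
It also fails if it takes over 67 s, if anything falls off the work surface, if the arm or the gripper's body presses on something with over 40 N, if the wrist force passes 120 N, or if a joint passes its speed limit or range.

## Working session

There is one attempt and no reset: what is moved stays moved. The work goes in short steps, Python scripts to look and compute and a shell command to move; the robot and the scene stay as the last step left them, time stands still between calls to the robot, and variables do not carry over. Pictures are saved under pics/ and viewed, at most 12 in all, crops included, and the job is handed in when it is done.

```bash
ls; mkdir -p pics
cat > h.py <<'E'
import numpy as np, cv2
from rig import env, optics, spotter
def ray(p,u,v):
    K=np.array(p['intrinsics']);T=np.array(p['pose'])
    d=np.array([(u-K[0,2])/K[0,0],-(v-K[1,2])/K[1,1],-1.])
    return T[:3,3],T[:3,:3]@d
def at(p,u,v,z):
    o,d=ray(p,u,v); return o+d*(z-o[2])/d[2]
def px(p,X):
    K=np.array(p['intrinsics']);T=np.array(p['pose'])
    c=T[:3,:3].T@(np.array(X)-T[:3,3]); return K[0,2]+K[0,0]*c[0]/-c[2],K[1,2]+K[1,1]*c[1]/c[2]
def save(im,n): cv2.imwrite('pics/'+n,cv2.cvtColor(im,cv2.COLOR_RGB2BGR))
E
python3 - <<'E'
from h import *
np.set_printoptions(precision=3,suppress=True)
for n in ['top','scene']:
    p=optics.get_image(n); save(p['color'],n+'0.png'); print(n,[k for k in p],p['pose'],p['intrinsics'])
    for q in ['green_pot','brown_pot','meal_tray','egg_rack','brown_egg','white_egg','tongs','tongs_grip','tongs_jaws']:
        r=spotter.look_for(p,q); print(q,[(round(x['score'],2),round(x['at'][0]*640),round(x['at'][1]*480)) for x in r[:4]])
s=env.observe();print(s)
E
```

```text
pics
top ['color', 'intrinsics', 'pose', 'shot'] [[ 0.014  0.989 -0.147  0.284]
 [-1.     0.015  0.006 -0.042]
 [ 0.008  0.147  0.989  1.517]
 [ 0.     0.     0.     1.   ]] [[596.374   0.    319.516]
 [  0.    596.374 239.092]
 [  0.      0.      1.   ]]
green_pot [(0.82, 428, 214), (0.7, 383, 301), (0.54, 468, 245)]
brown_pot [(0.84, 399, 248)]
meal_tray [(0.98, 202, 198), (0.75, 465, 248)]
egg_rack [(0.9, 344, 189)]
brown_egg [(0.61, 309, 186)]
white_egg [(0.55, 370, 180), (0.42, 198, 197)]
tongs [(0.63, 287, 266)]
tongs_grip [(0.68, 290, 265)]
tongs_jaws [(0.59, 290, 264)]
scene ['color', 'intrinsics', 'pose', 'shot'] [[ 0.711  0.377 -0.593 -0.28 ]
 [-0.703  0.363 -0.612 -0.831]
 [-0.016  0.852  0.523  0.742]
 [ 0.     0.     0.     1.   ]] [[533.072   0.    318.28 ]
 [  0.    533.072 237.122]
 [  0.      0.      1.   ]]
green_pot [(0.98, 328, 308), (0.95, 361, 269), (0.82, 436, 283), (0.79, 449, 320)]
brown_pot [(0.77, 389, 288)]
meal_tray [(0.86, 278, 199)]
egg_rack [(0.57, 380, 243)]
brown_egg [(0.52, 356, 220)]
white_egg [(0.73, 408, 242)]
tongs [(0.95, 292, 247), (0.57, 450, 317)]
tongs_grip [(0.94, 291, 248)]
tongs_jaws [(0.73, 292, 248), (0.64, 382, 244), (0.63, 354, 221)]
{'time_s': 1.0, 'q': array([ 62.95 ,  21.803,  74.337,  -0.   ,  83.857, -12.337]), 'qvel': array([ 0.038,  0.159, -0.097, -0.075, -0.04 ,  0.043]), 'joint_efforts': array([  0.001, -44.833, -23.146,  -0.   ,   0.   ,  -0.   ]), 'position': array([0.14 , 0.532, 0.231]), 'tool_rot': array([[-0.967,  0.254,  0.   ],
       [ 0.254,  0.967,  0.   ],
       [-0.   ,  0.   , -1.   ]]), 'ft_force': array([ 0.303,  0.278, -0.405]), 'wrist_torque': array([ 0.025, -0.003,  0.006]), 'gripper_force': 0.0, 'grip_width': 0.08556128360768749}
```

Run:
```python
import cv2
a=cv2.imread('pics/top0.png')[130:340,130:510]; cv2.imwrite('pics/top0c.png',cv2.resize(a,None,fx=2.1,fy=2.1,interpolation=2))
```

```text
(no output)
```

View pics/top0c.png

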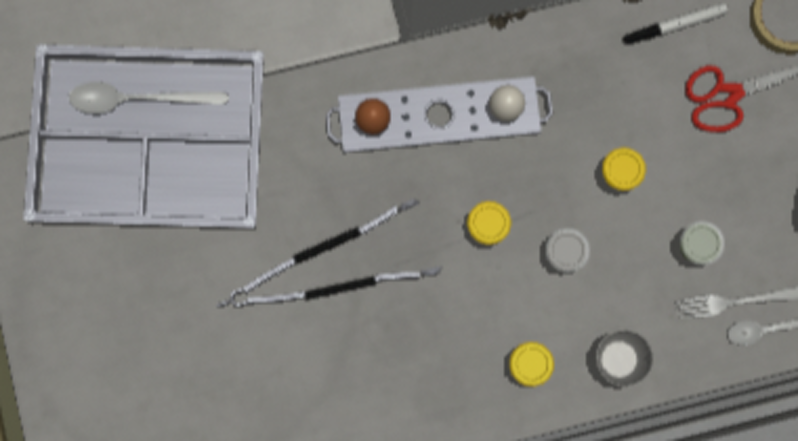

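View pics/scene0.png

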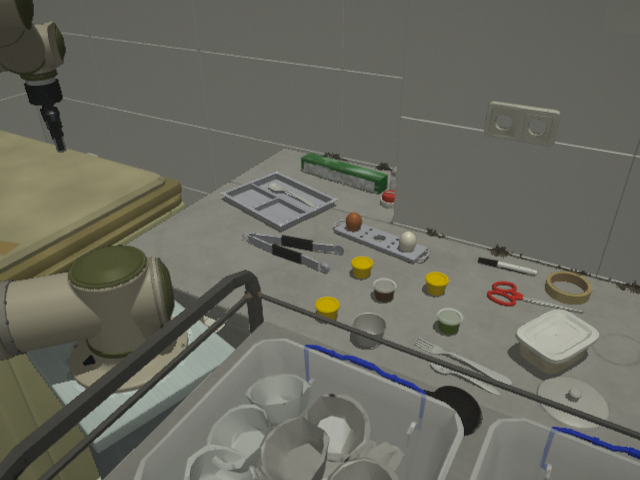

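The crops show the lids as follows, in top / scene pixels. The pots with clear lids are green at (464,246) / (449,320) and brown at (400,249) / (384,290). The yellow look-alikes are at (363,236), (427,210) and (383,303) / (362,267), (436,284) and (327,309). There is also a metal cup at (425,301). I choose (464,246) / (449,320), which shows green sauce, and will check it in a close crop.

Run:
```python
from h import *
np.set_printoptions(precision=4,suppress=True)
s=cv2.imread('pics/scene0.png'); cv2.imwrite('pics/pot_c.png',cv2.resize(s[265:345,360:480],None,fx=5,fy=5,interpolation=2))
p=optics.get_image('top'); q=optics.get_image('scene')
c=lambda x,y:(130+x/2.1,130+y/2.1)
def tri(a,b):
    o1,d1=ray(p,*a);o2,d2=ray(q,*b)
    A=np.stack([d1,-d2],1);t=np.linalg.lstsq(A,o2-o1,rcond=None)[0];return (o1+d1*t[0]+o2+d2*t[1])/2,np.linalg.norm(o1+d1*t[0]-o2-d2*t[1])
for n,x,y,z in [('green',701,243,.036),('brown',567,250,.036),('trayTL',40,45,.022),('TR',263,53,.022),('BR',256,228,.022),('BL',25,222,.022),('divT',146,138,.022),('divB',145,214,.022),
 ('brEgg',373,115,.045),('whEgg',508,102,.045),('rTL',340,96,.015),('rTR',536,78,.015),('rBR',540,131,.015),('rBL',345,151,.015),('hinge',230,300,.02),('jawL',410,205,.02),('jawR',434,271,.02),('slL',327,245,.028),('slR',340,288,.028)]:
    print(n,at(p,*c(x,y),z)[:2])
print('tri green lid',tri(c(701,243),(449,314)))
```

```text
green [ 0.4927 -0.4127]
brown [ 0.4819 -0.2523]
trayTL [0.7285 0.3934]
TR [0.7228 0.1189]
BR [0.5049 0.1208]
BL [0.5079 0.3991]
divT [0.6136 0.258 ]
divB [0.5199 0.2552]
brEgg [ 0.6411 -0.0182]
whEgg [ 0.6598 -0.1808]
rTL [0.6717 0.0233]
rTR [ 0.6984 -0.2182]
rBR [ 0.6315 -0.223 ]
rBL [0.6027 0.0158]
hinge [0.4176 0.1495]
jawL [ 0.5362 -0.0645]
jawR [ 0.4561 -0.0944]
slL [0.4847 0.0345]
slR [0.4331 0.0178]
tri green lid (array([ 0.4923, -0.412 ,  0.0385]), np.float64(0.00024215049370086936))
```

View pics/pot_c.png

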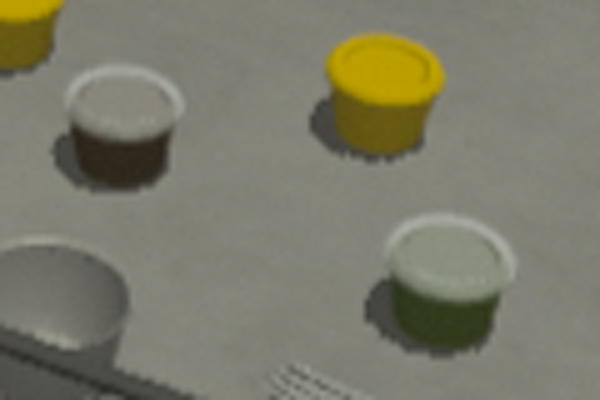

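The close crop shows the pot at crop (447,280) with green sauce under a clear lid, so it is the right one. The brown pot is at crop (123,125) and a yellow one at (385,95). Next I go above the green pot.

```bash
python3 -m crank '[8.5,0,0,0,-0.0856,8.5,0,0,0,-0.0856,8.5,0,0,0,-0.0856,8.5,-2.5,-3.3,0,0,8.5,-2.5,-3.3,0,0,8.5,-2.5,-3.3,0,0,8.5,-2.5,-3.3,0,0,8.5,-2.5,-3.3,0,0]' 25
python3 -m crank '[8.5,-2.5,-3.3,0,0,8.5,-2.5,-3.3,0,0,8.5,-2.5,-3.3,0,0,8.5,-2.5,-3.3,0,0,8.5,-2.5,-3.3,0,0,8.5,-2.5,-3.3,0,0,8.5,-2.5,-3.3,0,0,8.5,-2.5,-3.3,0,0]'
python3 -m crank '[8.5,-2.5,-3.3,0,0,8.5,0,-4.1,0,0,8.5,0,-4.1,0,0,8.5,0,-4.1,0,0,8.5,0,-4.1,0,0,8.5,0,-4.1,0,0,8.5,0,-4.1,0,0,8.5,0,-4.1,0,0]'
python3 -m crank '[8.5,0,-3.9,0,0,8.5,0,-3.9,0,0,8.5,0,-3.9,0,0,8.5,0,-3.9,0,0,8.5,0,-3.9,0,0,8.5,0,0,2,0,8.5,0,0,2,0,8.5,0,0,2,0]'
python3 - <<'E'
from h import *
p=optics.get_image('wrist'); save(p['color'],'w1.png'); s=env.observe();print(s['position'],s['tool_rot'],s['q'])
for x in spotter.look_for(p,'green_pot')[:3]:
    u,v=x['at'][0]*640,x['at'][1]*480; print(x['score'],u,v,at(p,u,v,.036),at(p,u,v,.02))
E
```

```text
time_s: 1.77
position: [0.2653, 0.3653, 0.2315]
tool_rot: [[-1.0, -0.001, 0.0], [-0.001, 1.0, 0.0], [-0.0, 0.0, -1.0]]
ft_force: [1.2, 0.5, 0.2]
grip_width: 0.0853
gripper_force: 0.0
time_s: 2.43
position: [0.4656, 0.1009, 0.2316]
tool_rot: [[-1.0, 0.0, 0.001], [0.0, 1.0, 0.0], [-0.001, 0.0, -1.0]]
ft_force: [1.2, 1.3, 0.4]
grip_width: 0.0855
gripper_force: 0.0
time_s: 3.1
position: [0.4893, -0.2191, 0.2315]
tool_rot: [[-1.0, 0.0, 0.0], [0.0, 1.0, -0.0], [-0.0, -0.0, -1.0]]
ft_force: [0.6, 0.7, 0.6]
grip_width: 0.0852
gripper_force: 0.0
time_s: 3.77
position: [0.4894, -0.4128, 0.1702]
tool_rot: [[-1.0, 0.001, 0.0], [0.001, 1.0, -0.0], [-0.0, -0.0, -1.0]]
ft_force: [-0.3, -0.4, -0.6]
grip_width: 0.0848
gripper_force: 0.0
[ 0.48843073 -0.41123924  0.16587853] [[-9.99989468e-01  7.27782563e-04 -4.53157803e-03]
 [ 7.02538881e-04  9.99984242e-01  5.56971838e-03]
 [ 4.53556017e-03  5.56647611e-03 -9.99974221e-01]] [-5.07008328e+01  3.36652028e+01  6.48402199e+01  1.21134946e-03
  8.19059810e+01 -1.40660031e+02]
0.94 424.576 333.79200000000003 [ 0.57451969 -0.33542989  0.036     ] [ 0.58406175 -0.33095472  0.02      ]
0.89 623.424 9.696 [ 0.36288322 -0.23702986  0.036     ] [ 0.36017109 -0.22685713  0.02      ]
0.88 316.608 227.51999999999998 [ 0.49345505 -0.41389821  0.036     ] [ 0.49830331 -0.41396653  0.02      ]
```

View pics/w1.png

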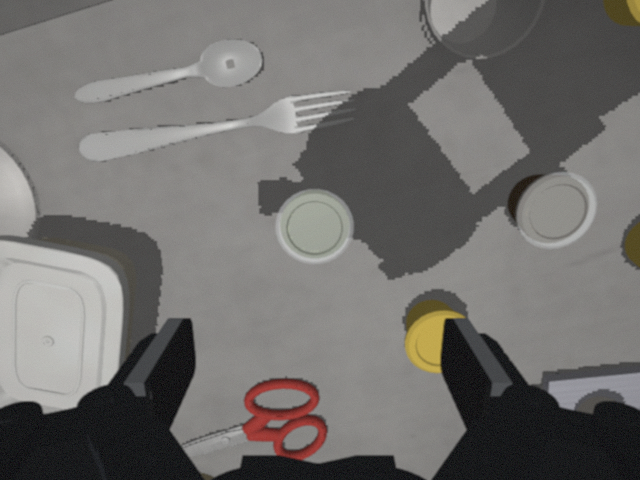

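The wrist view shows the green pot's lid at (315,227) between the open fingers, and the yellow pot at (437,342) is off to the side. I shift 3.5 mm and descend.

```bash
python3 -m crank '[8.5,-0.35,-0.2,3,0,8.5,0,0,4,0,8.5,0,0,4,0,8.5,0,0,3,0,8.5,0,0,1.5,0,8.5,0,0,0.6,0,8.5,0,0,0,0,8.5,0,0,0,0]'
python3 -m crank '[4,0,0,0,0,4,0,0,0,0,4,0,0,0,0,4,0,0,0,0,4,0,0,0,0,4,0,0,0,0,4,0,0,0,0,4,0,0,0,0]' 25
```

```text
time_s: 4.53
position: [0.494, -0.4148, 0.0121]
tool_rot: [[-1.0, -0.0, 0.002], [-0.0, 1.0, -0.002], [-0.002, -0.002, -1.0]]
ft_force: [-0.1, -0.5, -1.1]
grip_width: 0.0849
gripper_force: 0.0
time_s: 5.2
position: [0.4936, -0.4145, 0.0119]
tool_rot: [[-1.0, -0.0, 0.001], [-0.0, 1.0, -0.002], [-0.001, -0.002, -1.0]]
ft_force: [-1.2, 0.2, 7.1]
grip_width: 0.0516
gripper_force: 25.1
```

```bash
python3 -m crank '[4,0,0,-2,0,4,0,0,-3.5,0,4,0,0,-3.5,0,4,0,0,-3,0,4,0,2,0,0,4,0,3,0,0,4,0,4,0,0,4,0,4,0,0]'
python3 -m crank '[4,0,4,0,0,4,0,4,0,0,4,0,4,0,0,4,0,4,0,0,4,0,4,0,0,4,0,4,0,0,4,0,4,0,0,4,0,4,0,0]'
python3 -m crank '[4,-1.2,4,0,0,4,-1.2,4,0,0,4,-1.2,4,0,0,4,-1.2,4,0,0,4,-1.2,4,0,0,4,-1.2,3,0,0,4,0,1,0,0,4,0,0,0,0]'
python3 - <<'E'
from h import *
p=optics.get_image('wrist'); save(p['color'],'w2.png'); s=env.observe();print(s['position'],s['grip_width'],s['gripper_force'])
for X in [(.566,.324,.003),(.616,.258,.019)]: print(px(p,X))
E
```

```text
time_s: 5.87
position: [0.4928, -0.283, 0.1308]
tool_rot: [[-1.0, 0.001, 0.001], [0.001, 1.0, -0.0], [-0.001, -0.0, -1.0]]
ft_force: [1.1, 0.9, -1.1]
grip_width: 0.0518
gripper_force: 26.5
time_s: 6.53
position: [0.4929, 0.0378, 0.131]
tool_rot: [[-1.0, 0.0, 0.001], [0.0, 1.0, -0.0], [-0.001, -0.0, -1.0]]
ft_force: [1.1, 0.3, -0.2]
grip_width: 0.0516
gripper_force: 26.5
time_s: 7.2
position: [0.5647, 0.2778, 0.1302]
tool_rot: [[-1.0, -0.003, 0.0], [-0.003, 1.0, 0.0], [-0.0, 0.0, -1.0]]
ft_force: [-0.8, -0.4, -0.6]
grip_width: 0.0515
gripper_force: 26.5
[0.56458118 0.27595466 0.13022856] 0.05126524962128129 26.483412086963654
(np.float64(388.9360351374772), np.float64(226.70599187135082))
(np.float64(287.721421541165), np.float64(306.77190740423447))
```

View pics/w2.png

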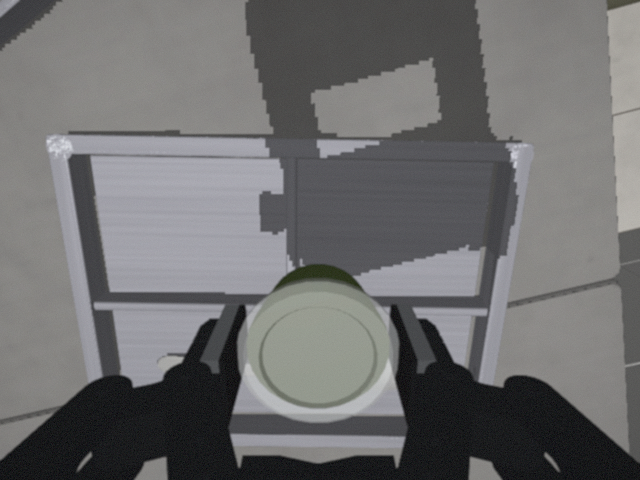

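The pot is held upright at (318,345). The compartment's floor centre appears at (389,227), where I predicted it. I place the pot.

```bash
python3 -m crank '[4,-0.1,2,0,0,4,0,2.85,0,0,4,0,0,3,0,4,0,0,3.5,0,4,0,0,2.5,0,4,0,0,1.5,0,4,0,0,0.9,0,4,0,0,0,0]'
python3 -m crank '[4,0,0,0,0,4,0,0,0,0,5.8,0,0,0,0,6.5,0,0,0,0,6.5,0,0,0,0,6.5,0,0,0,0,6.5,0,0,0,0,6.5,0,0,0,0]'
```

```text
time_s: 7.92
position: [0.5658, 0.3222, 0.0156]
tool_rot: [[-1.0, 0.002, -0.002], [0.002, 1.0, -0.001], [0.002, -0.001, -1.0]]
ft_force: [0.1, 0.5, -0.2]
grip_width: 0.0516
gripper_force: 26.9
time_s: 8.58
position: [0.566, 0.3241, 0.0164]
tool_rot: [[-1.0, -0.0, 0.0], [-0.0, 1.0, 0.0], [-0.0, 0.0, -1.0]]
ft_force: [0.1, 0.5, -0.6]
grip_width: 0.0648
gripper_force: 0.0
```

```bash
python3 -m crank '[6.5,0,0,-2,0,6.5,0,0,-4,0,6.5,0,0,-4,0,8.5,0,0,-4,0,8.5,1.5,-3.7,0,0,8.5,1.5,-3.7,0,0,8.5,1.5,-3.7,0,0,8.5,1.5,-3.7,0,0]'
python3 -m crank '[8.5,1.2,-3.7,0,0,8.5,1.2,-3.7,0,0,8.5,1.2,-3.8,0,0,8.5,1.1,-3.8,0,0,8.5,0,0,0,0.124,8.5,0,0,0,0.124,8.5,0,0,0,0.124,8.5,0,0,0,0.124]'
python3 -m crank '[8.5,0,0,0,0.124,8.5,0,0,0,0.124,8.5,0,0,0,0.124,8.5,0,0,0,0.124,8.5,0,0,0,0.124,8.5,0,0,0,0.124,8.5,0,0,0,0,8.5,0,0,0,0]'
python3 - <<'E'
from h import *
p=optics.get_image('wrist'); save(p['color'],'w3.png'); s=env.observe();print(s['position'],s['tool_rot'],s['q'])
np.savez('w3',K=p['intrinsics'],T=p['pose'])
for q in ['tongs','tongs_grip','tongs_jaws']:
  for x in spotter.look_for(p,q)[:2]:
    u,v=x['at'][0]*640,x['at'][1]*480; print(q,x['score'],u,v,at(p,u,v,.02))
p=optics.get_image('scene'); q=optics.get_image('top'); a=np.hstack([cv2.resize(p['color'][150:250,200:350],(600,400)),cv2.resize(q['color'][140:240,130:180],(200,400))]);save(a,'chk.png')
E
```

```text
time_s: 9.25
position: [0.5049, 0.1748, 0.1565]
tool_rot: [[-1.0, -0.001, 0.001], [-0.001, 1.0, -0.0], [-0.001, -0.0, -1.0]]
ft_force: [0.3, -0.0, -0.5]
grip_width: 0.0854
gripper_force: 0.0
time_s: 9.92
position: [0.459, 0.0256, 0.1565]
tool_rot: [[-0.876, 0.482, 0.0], [0.482, 0.876, -0.0], [-0.0, 0.0, -1.0]]
ft_force: [0.4, 0.2, -0.4]
grip_width: 0.0847
gripper_force: 0.0
time_s: 10.58
position: [0.459, 0.026, 0.1564]
tool_rot: [[-0.328, 0.945, 0.0], [0.945, 0.328, -0.0], [-0.0, 0.0, -1.0]]
ft_force: [-0.3, -0.7, 0.6]
grip_width: 0.085
gripper_force: 0.0
[0.45904518 0.02600035 0.15637296] [[-3.28561785e-01  9.44482472e-01  1.14225559e-04]
 [ 9.44482477e-01  3.28561789e-01 -1.95057373e-05]
 [-5.59529811e-05  1.01475199e-04 -9.99999993e-01]] [-1.15649156e+01  1.72803699e+01  9.51550173e+01  2.34943084e-04
  6.75579769e+01 -3.07465104e+01]
tongs 0.69 348.48 189.60000000000002 [0.47139779 0.05286137 0.02      ]
tongs_grip 0.79 349.37600000000003 190.416 [0.4721443  0.05254344 0.02      ]
tongs_jaws 0.84 349.18399999999997 196.32 [0.47340759 0.04878932 0.02      ]
```

View pics/w3.png

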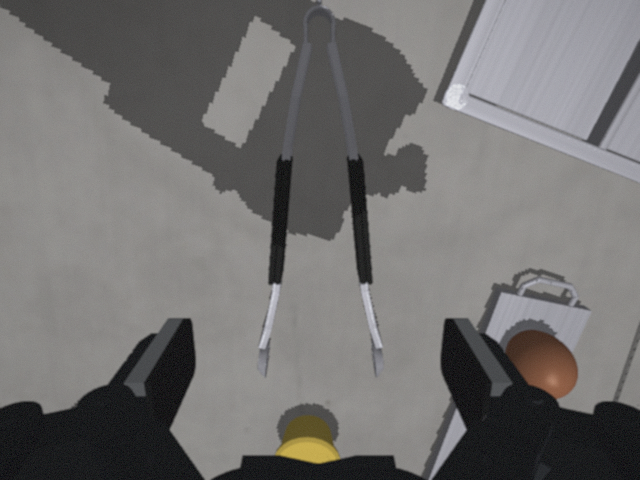

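View pics/chk.png

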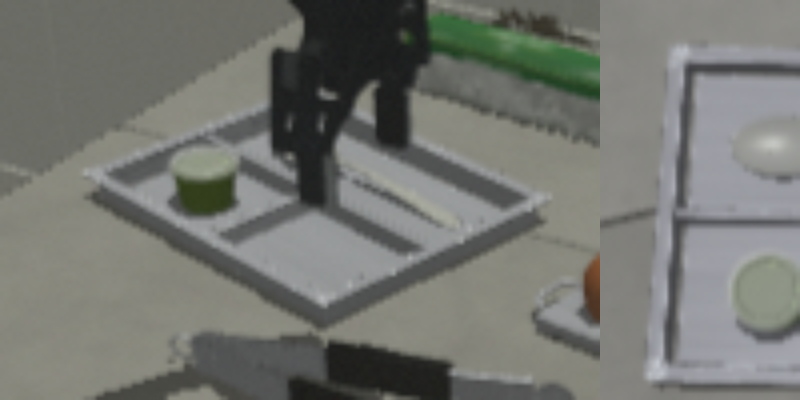

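The pot stands upright and centred in the front left compartment. In the wrist view the tongs lie straight along the image, with the sleeves at x 275–365, y 157–284, the hinge at (319,12) and the jaws at (320,370).

Run:
```python
from h import *
d=np.load('w3.npz');p=dict(intrinsics=d['K'],pose=d['T'])
R=env.observe()['tool_rot'];P=env.observe()['position']
for n,u,v,z in [('hinge',319,10,.025),('sl top',319,157,.03),('sl bot',320,284,.03),('jaw',320,372,.02),('slL',280,220,.03),('slR',360,220,.03),('egg',542,362,.04)]:
    X=at(p,u,v,z);print(n,X,(R.T@(X-P))*100)
```

```text
hinge [0.41860296 0.14567104 0.025     ] [12.63261372  0.07750884 13.13390943]
sl top [0.4456454  0.06782881 0.03      ] [ 4.3920474   0.09689031 12.63416465]
sl bot [ 0.47443852 -0.01291388  0.03      ] [-4.17977224  0.18724068 12.63443005]
jaw [ 0.49996486 -0.08597067  0.02      ] [-11.91846673   0.21926853  13.63466971]
slL [0.43506463 0.02133374 0.03      ] [ 0.34131542 -2.41886445 12.6342932 ]
slR [0.48403932 0.03829033 0.03      ] [ 0.34809744  2.76383907 12.63428665]
egg [ 0.63907162 -0.01410094  0.04      ] [-9.65807056 15.71280742 11.63458075]
```

```bash
python3 -m crank '[8.5,0.1,0.14,3,0,8.5,0,0,3.5,0,8.5,0,0,3.5,0,8.5,0,0,2.5,0,8.5,0,0,1.5,0,8.5,0,0,1,0,8.5,0,0,0.6,0,8.5,0,0,0,0]'
python3 -m crank '[7,0,0,0,0,6,0,0,0,0,5.3,0,0,0,0,5.3,0,0,0,0,5.3,0,0,0,0,5.3,0,0,0,0,5.3,0,0,0,0,5.3,0,0,0,0]' 25
python3 - <<'E'
from h import *
p=optics.get_image('wrist'); save(p['color'],'w4.png'); s=env.observe();print(s['position'],s['grip_width'],s['gripper_force'],s['ft_force'])
E
```

```text
time_s: 11.55
position: [0.4597, 0.0274, -0.0005]
tool_rot: [[-0.325, 0.946, -0.002], [0.946, 0.325, 0.0], [0.001, -0.002, -1.0]]
ft_force: [0.5, 0.4, -1.0]
grip_width: 0.0853
gripper_force: 0.0
time_s: 12.22
position: [0.4612, 0.0272, 0.0018]
tool_rot: [[-0.325, 0.946, 0.004], [0.946, 0.325, -0.001], [-0.002, 0.003, -1.0]]
ft_force: [0.2, 0.5, 7.5]
grip_width: 0.0532
gripper_force: 8.1
[0.46121041 0.02724508 0.00174732] 0.05322631892788607 8.122828168579872 [-0.19344943  0.51374967  6.45113405]
```

View pics/w4.png

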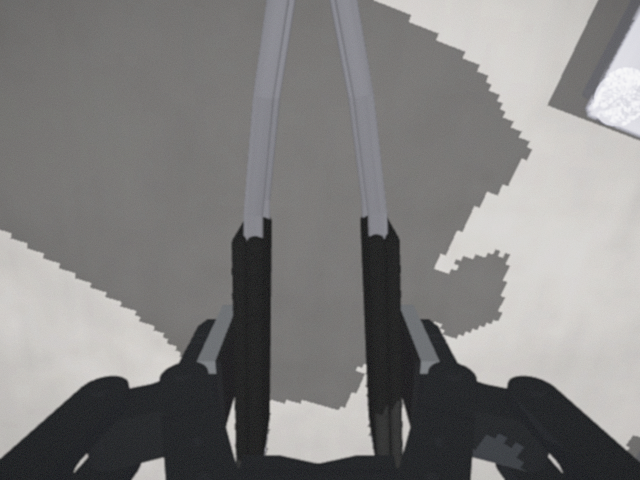

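The tongs are held with both pads on the sleeves at about (235,340) and (405,340). I lift, turn to point straight ahead and move over the brown egg.

```bash
python3 -m crank '[5.2,0,0,-1,0,5.2,0,0,-2,0,5.2,0,0,-3,0,5.2,0,0,-3,0,5.2,0,0,-2,0,5.2,0,0,-1,0,5.2,0,0,0,-0.06,5.2,0,0,0,-0.1]'
python3 -m crank '[5.2,0,0,0,-0.12,5.2,0,0,0,-0.12,5.2,0,0,0,-0.12,5.2,0,0,0,-0.12,5.2,0,0,0,-0.12,5.2,0,0,0,-0.12,5.2,0,0,0,-0.12,5.2,0,0,0,-0.12]'
python3 -m crank '[5.2,0,0,0,-0.08,5.2,0,0,0,-0.04,5.2,-1.5,-1,0,0,5.2,-2,-1.4,0,0,5.2,-2,-1.4,0,0,5.2,-1.3,-0.6,0,0,5.2,0,0,0,0,5.2,0,0,0,0]'
python3 - <<'E'
from h import *
s=env.observe();print(s['position'],s['tool_rot'],s['grip_width'],s['gripper_force'],s['ft_force'],s['wrist_torque'])
p=optics.get_image('wrist');q=optics.get_image('top');r=optics.get_image('scene')
for n,i in (('w',p),('t',q),('s',r)): np.savez('v5'+n,K=i['intrinsics'],T=i['pose'],c=i['color'])
save(np.vstack([np.hstack([p['color'][240:480,120:520],cv2.resize(q['color'][150:290,250:390],(240,240)),]), np.hstack([cv2.resize(r['color'][180:280,260:420],(400,250)),cv2.resize(r['color'][200:240,330:400],(240,250))])]),'m5.png')
E
```

```text
time_s: 12.93
position: [0.4603, 0.0274, 0.1218]
tool_rot: [[-0.474, 0.881, 0.003], [0.881, 0.474, -0.001], [-0.002, 0.002, -1.0]]
ft_force: [-0.1, -0.7, -1.0]
grip_width: 0.0523
gripper_force: 6.1
time_s: 13.6
position: [0.46, 0.0274, 0.121]
tool_rot: [[-0.994, 0.114, 0.001], [0.114, 0.994, -0.0], [-0.001, -0.0, -1.0]]
ft_force: [-0.1, 0.0, -0.8]
grip_width: 0.0524
gripper_force: 6.1
time_s: 14.27
position: [0.5278, -0.0166, 0.1205]
tool_rot: [[-1.0, 0.0, -0.0], [0.0, 1.0, 0.0], [0.0, 0.0, -1.0]]
ft_force: [-0.3, 0.3, -1.9]
grip_width: 0.0517
gripper_force: 6.1
[ 0.52782687 -0.01661653  0.12048208] [[-9.99999958e-01  2.80727731e-04 -7.15591379e-05]
 [ 2.80721740e-04  9.99999957e-01  8.37213305e-05]
 [ 7.15826377e-05  8.37012388e-05 -9.99999994e-01]] 0.05166620944129979 6.1335098632844165 [-0.27149092  0.259482   -1.90226922] [-0.00300336 -0.01276826  0.00519956]
```

View pics/m5.png

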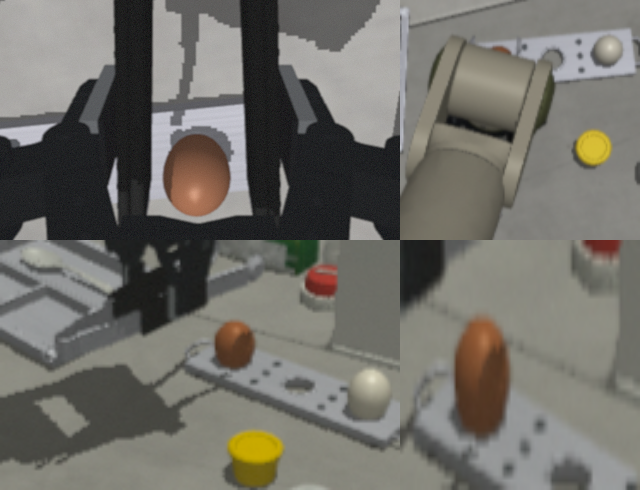

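The wrist crop shows the egg at (196,175), full-frame (316,415), centred between the arms. The scene crop shows the jaws above the rack at crop (262,265), with the egg at (235,345).

Run:
```python
from h import *
np.set_printoptions(precision=4,suppress=True)
L=lambda n:(lambda d:dict(intrinsics=d['K'],pose=d['T'],color=d['c']))(np.load(f'v5{n}.npz'))
w,s=L('w'),L('s')
for y in(-.0166,-.0166-.034): print('jaw pred',px(s,(.640,y,.134)),px(s,(.654,y,.134)), 'grip',px(s,(.528,y,.134)))
def seg(p,x0,x1,y0,y1):
    h=cv2.cvtColor(p['color'],cv2.COLOR_RGB2HSV); m=cv2.inRange(h,(2,90,50),(18,255,255)); k=np.zeros_like(m);k[y0:y1,x0:x1]=m[y0:y1,x0:x1]
    n,l,st,ce=cv2.connectedComponentsWithStats(k); i=1+st[1:,4].argmax(); return st[i],ce[i]
a,ca=seg(w,230,400,320,470);b,cb=seg(s,335,375,200,235)
print(a,ca,b,cb)
# fit: egg as spheroid centre (x,y,.0335): use scene centroid & wrist column
o1,d1=ray(w,ca[0],ca[1]);o2,d2=ray(s,*cb)
t=np.linalg.lstsq(np.stack([d1,-d2],1),o2-o1,rcond=None)[0];print(o1+d1*t[0],o2+d2*t[1])
print(at(w,*ca,.034),at(s,*cb,.034))
```

```text
jaw pred (np.float64(353.9922767681397), np.float64(188.38525874794635)) (np.float64(357.6505969193613), np.float64(186.6264415671074)) grip (np.float64(323.03761225895425), np.float64(203.26738866423588))
jaw pred (np.float64(364.0423600156279), np.float64(192.53180196841606)) (np.float64(367.6952689202824), np.float64(190.72034379714538)) grip (np.float64(333.10595971385163), np.float64(207.87299896485575))
[ 284  375   66   81 4148] [316.2903 415.3079] [346 213  16  18 234] [353.2778 221.3761]
[ 0.6402 -0.0179  0.0386] [ 0.639  -0.0174  0.0376]
[ 0.6442 -0.0179  0.034 ] [ 0.6437 -0.0133  0.034 ]
```

```bash
python3 -m crank '[5.2,0,-0.1,1.5,0,5.2,0,0,2,0,5.2,0,0,2,0,5.2,0,0,1.5,0,5.2,0,0,1,0,5.2,0,0,0.8,0,5.2,0,0,0.5,0,5.2,0,0,0.2,0]'
python3 - <<'E'
from h import *
s=env.observe();print(s['position'],s['grip_width'],s['gripper_force'],s['ft_force'])
p=optics.get_image('wrist');r=optics.get_image('scene')
save(np.hstack([p['color'][240:480,120:520],cv2.resize(r['color'][180:250,310:410],(343,240),interpolation=2)]),'m6.png')
E
```

```text
time_s: 15.08
position: [0.5279, -0.0175, 0.0251]
tool_rot: [[-1.0, -0.0, -0.0], [-0.0, 1.0, 0.0], [0.0, 0.0, -1.0]]
ft_force: [-0.6, -0.0, -1.3]
grip_width: 0.0523
gripper_force: 6.1
[ 0.5279388  -0.01746496  0.02512852] 0.05230021426496431 6.134128400590271 [-0.64649919 -0.01881901 -1.34034272]
```

View pics/m6.png

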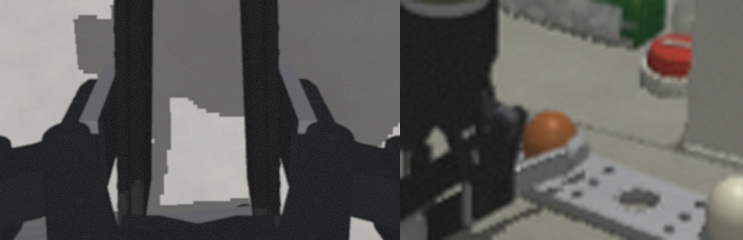

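The egg at crop (550,133) sits between the jaws, with the right arm passing in front of it at waist height. I squeeze now.

```bash
python3 -m crank '[4.8,0,0,0,0,4.5,0,0,0,0,4.2,0,0,0,0,3.9,0,0,0,0,3.6,0,0,0,0,3.3,0,0,0,0,3,0,0,0,0,3,0,0,0,0]' 26
python3 -m crank '[3,0,0,0,0,3,0,0,0,0,3,0,0,0,0,3,0,0,0,0,3,0,0,0,0,3,0,0,0,0,3,0,0,-0.3,0,3,0,0,-0.5,0]'
python3 -m crank '[3,0,0,-0.8,0,3,0,0,-1,0,3,0,0,-1,0,3,0,0,-1,0,3,0,0,-1,0,3,0,0,-0.6,0,3,0,0,0,0,3,0,0,0,0]'
python3 - <<'E'
from h import *
s=env.observe();print(s['position'],s['grip_width'],s['gripper_force'],s['ft_force'],s['wrist_torque'])
p=optics.get_image('wrist');r=optics.get_image('scene')
save(np.hstack([p['color'][240:480,120:520],cv2.resize(r['color'][160:240,310:420],(330,240),interpolation=2)]),'m7.png')
E
```

```text
time_s: 15.85
position: [0.5283, -0.0177, 0.0255]
tool_rot: [[-1.0, 0.0, 0.001], [0.0, 1.0, -0.0], [-0.001, -0.0, -1.0]]
ft_force: [-0.5, -2.0, 0.8]
grip_width: 0.0415
gripper_force: 26.1
time_s: 16.52
position: [0.527, -0.0172, 0.0328]
tool_rot: [[-1.0, -0.0, -0.003], [-0.0, 1.0, 0.001], [0.003, 0.001, -1.0]]
ft_force: [-0.0, -0.7, -1.9]
grip_width: 0.0411
gripper_force: 26.6
time_s: 17.18
position: [0.528, -0.0176, 0.0876]
tool_rot: [[-1.0, -0.0, 0.0], [-0.0, 1.0, -0.0], [-0.0, -0.0, -1.0]]
ft_force: [-0.8, -0.7, -3.1]
grip_width: 0.0413
gripper_force: 26.6
[ 0.52804372 -0.01758704  0.0875636 ] 0.04132396455017631 26.632195115089417 [-0.7907124  -0.66637583 -3.07132752] [-0.03182638  0.0493892  -0.00731734]
```

View pics/m7.png

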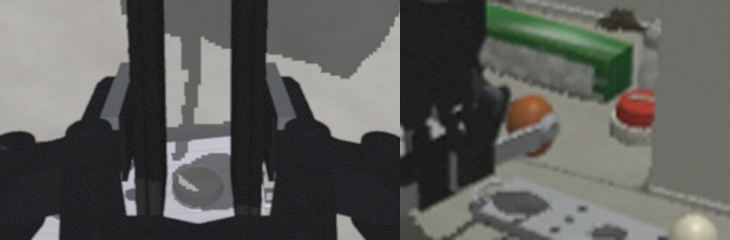

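The egg at crop (530,122) is clamped in the jaws and lifted, with the brown egg's seat empty and the white egg still in its own. I carry it to the tray.

```bash
python3 -m crank '[3,0,0,-1,0,3,0,0,-1.4,0,3,0,0,-1,0,3,0.2,0.6,0,0,3,0.4,1.2,0,0,3,0.7,1.8,0,0,3,0.8,2.2,0,0,3,0.8,2.2,0,0]'
python3 -m crank '[3,0.8,2.2,0,0,3,0.8,2.2,0,0,3,0.8,2.2,0,0,3,0.8,2.2,0,0,3,0.7,1.8,0,0,3,0.5,1.4,0,0,3,0.3,0.8,0,0,3,0,0.3,0,0]'
python3 -m crank '[3,0,0,0,0,3,0,0,0,0,3,0,0,0,0,3,0,0,0,0,3,0,0,0,0,3,0,0,0,0,3,0,0,0,0,3,0,0,0,0]'
python3 - <<'E'
from h import *
s=env.observe();print(s['position'],s['grip_width'],s['gripper_force'],s['ft_force'])
q=optics.get_image('top');r=optics.get_image('scene')
save(np.hstack([cv2.resize(q['color'][140:320,130:430],(400,240)),cv2.resize(r['color'][150:250,210:350],(336,240),interpolation=2)]),'m8.png')
h=cv2.cvtColor(r['color'],cv2.COLOR_RGB2HSV);m=cv2.inRange(h,(2,90,50),(18,255,255));m[:150]=0;m[260:]=0;m[:,:200]=0;m[:,420:]=0
n,l,st,ce=cv2.connectedComponentsWithStats(m);i=1+st[1:,4].argmax();print(st[i],ce[i],'pred',px(r,(.564,.1935,.132)))
E
```

```text
time_s: 17.95
position: [0.4975, 0.064, 0.1201]
tool_rot: [[-1.0, 0.0, -0.002], [0.0, 1.0, 0.001], [0.002, 0.001, -1.0]]
ft_force: [0.3, 0.2, -1.2]
grip_width: 0.0415
gripper_force: 26.8
time_s: 18.62
position: [0.4506, 0.1948, 0.1205]
tool_rot: [[-1.0, -0.002, -0.002], [-0.002, 1.0, -0.0], [0.002, -0.0, -1.0]]
ft_force: [0.5, -0.1, -2.1]
grip_width: 0.0415
gripper_force: 26.8
time_s: 19.28
position: [0.4521, 0.1933, 0.1213]
tool_rot: [[-1.0, 0.0, 0.0], [0.0, 1.0, 0.0], [-0.0, 0.0, -1.0]]
ft_force: [0.2, -0.8, -2.5]
grip_width: 0.0412
gripper_force: 26.8
[0.45211559 0.19325479 0.12134687] 0.041174327587784255 26.813530325889587 [ 0.21533503 -0.77545833 -2.53415447]
[382 190  13  13 126] [388.32539683 195.87301587] pred (np.float64(277.5875171198517), np.float64(174.336783610307))
```

View pics/m8.png

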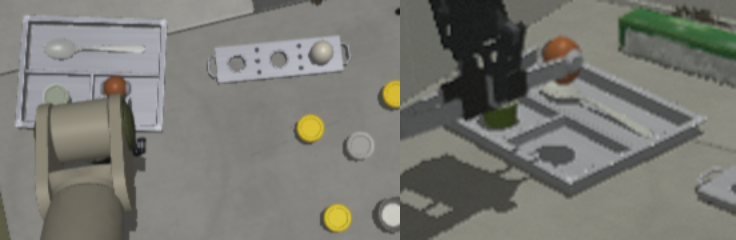

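The egg is held upright at scene (277,176), against a predicted (278,174), over the front right compartment with its lower tip about 10 cm up. The green pot is in place and the white egg is undisturbed.

```bash
python3 -c "
from rig import env
print(env.close_job())"
```

```text
the job is handed in; nothing more can be done
None
```

The job is handed in: the green pot stands upright in the front left compartment, and the brown egg is held in the squeezed tongs about 10 cm above the front right one, with the white egg still in its seat and the brown pot never touched.

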